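Strap the carving knife onto its carrying board

ROBOT

A 6-joint arm with a two-finger parallel gripper is mounted at the origin on the work surface. World frame = base frame: x ahead of the robot, y to its left, z up, the work surface at z = 0. Lengths are in m, angles in degrees, forces in N, time in s.
With the tool pointing down it reaches from about 0.4 to 0.825 m from the base axis. Payload 7 kg.
Tool frame: the origin (TCP) lies at the very end of the fingers, on their centre line; the grasp point (between the pads) lies 19 mm behind it; x points along the fingers, y is the direction in which the jaws open and shut, and the axes are right-handed (so a half turn about x gives the same grasp; the last joint's range is limited). The gripper opens to 88 mm and grips with 3 to 60 N. Pads are 19 mm wide; open, the fingers measure 130 mm over their backs; the gripper's body (78 mm by 193 mm) begins 47 mm behind the grasp point.
Start: joints at [-51.331, 20.546, 0.682, 0, -70.136, -16.507], TCP at [0.255, -0.625, 0.227] pointing down, gripper open.
Joint ranges: [-176.03, 176.03], [-82.01, 121.73], [-58.28, 71.71], [-173.87, 95.51], [-174.79, -0.11], [-173.66, 173.66]. Speed limits (degrees/s): [136.94, 136.94, 172.46, 180, 180, 180].

INTERFACE

Orientations are given as [roll, pitch, yaw] about the fixed x, y, z axes, in that order (R = Rz(yaw) Ry(pitch) Rx(roll)).
In Python, from plant import monitor, eyes, ticket gives the robot as it stands. The module is installed in compiled form; this text tells all that it offers.
- The arm moves only by the shell command python3 -m crank 'ROWS'. ROWS is JSON, a list of rows, each an object with "linear": the shift along the world's x, y, z in units of 60 mm (1.0 is 60 mm), a list of three; "rot": the turn, a rotation vector about the world's x, y, z in units of 5 degrees (1.0 is 5 degrees), a list of three; "hand": the opening, from 0 (shut) to 1 (fully open). In form: [{"linear": [tx, ty, tz], "rot": [ax, ay, az], "hand": hand}, ...]. A call has 1 to 20 rows; each row shifts and turns the pose as measured when the row begins; what a row does not reach is not made up. A row lasts 1/8 s, in which the tool goes at most 62.5 mm and 10.7 degrees, less where a joint would pass 70% of its speed; a pose out of reach is approached as far as the arm can. A call is refused whole if a number of a shift passes 1 or a number of a turn 1, either way. A call with a gripper value outside its range is refused whole. The fingers move at their own pace and stop on an object; the grip force is fixed at half the most. Time passes only in rows, so rows that do not move let the fingers close. It gives the time, the measured TCP pose, the force and the opening at its end, in the units of the state.
- monitor.get_obs(): the state, without advancing time (a new reading comes with each control period).
- eyes.snapshot(name): name is "scene" or "top"; returns a dict with "image" (384x512x3 uint8, red, green, blue), "depth" (384x512 float32, m along the optical axis (not along the pixel's ray), 0 where there is no reading), "K" (3x3 intrinsics, pixels), "camera_from_world" (4x4, takes a point from world to camera coordinates). Camera axes: x right, y up, looking along -z (the intrinsics and any distortion apply to the point x, -y, -z); pixel columns grow to the right and rows downward; lengths in m; the calibration is good to about 2 mm. A picture is of the moment at which its call begins.
- ticket.close_job(): hands the job in, once; it reports no verdict.
The state is a dict: "clock": time; "joint_pos": joint angles; "qvel": joint speeds; "tau": joint torques, N m; "tool_pos": TCP position; "orientation": TCP orientation; "force": force on the tool from outside, world axes, zero at the start; "moment": the same for the moment, N m; "opening": finger opening in m.
Only numpy, scipy, OpenCV 4.12 (cv2) and the standard library are available. Lean on these libraries where they do the work, as an engineer would, in place of code of your own. Each camera call takes 0.05 s, during which the arm holds its last target.

TASK

Gently lay the large carving knife flat on the wooden carrying board, its blade down in the groove and its handle on the low step at the board's end, and let go of it. Then swing the slotted steel strap about its loose bolt across the blade until its slot drops over the second bolt and the strap lies flat, and let go. Leave the other things on the table where they are.

Things in the scene. Friction and masses are not known exactly. Their poses are not given: they have to be found in the camera images.
- board: Fixed wooden knife board, 240 (x) by 360 mm (y). Origin on the table at x = 0. A bed, top 30 mm over the table, from y = -170 to +45 mm, has a groove along y: x = -22 to +22 mm, floor at 12 mm, open at y = +45, shut at y = -152. From y = +45 to +190 is a bare step, 12 mm high, for the handle. The knife belongs tip to -y, knife_grip near x = 0, y = 92, z = 21 mm.
- pivot_bolt: The loose bolt, at x = +70 or -70 mm (varies), y = 0 of the board. Origin: on its axis at the bed's top, z up. Shank 8 mm thick and 24 mm high, then a round head 20 mm across, 7 mm high. The strap's hole stays on it with 2 mm of play sideways and 19 mm up and down: the strap swings freely and can be lifted level by up to 17 mm to clear the second bolt.
- stud: The second bolt: headless stud 8 mm thick, at the other end, 140 mm from the pivot bolt across the groove. Origin: on its axis at the bed's top. It stands 10 mm above the bed, the upper 4 mm tapering to a 3.6 mm wide tip.
- strap_knob (a point): Half-way up the strap's upright black knob, 18 mm across, 36 mm high; 18 mm above the strap's top face. To lift and swing the strap by; pinch it across the strap, fingertips above the strap. Frame: x from hole to knob, z up. Steel strap 196 x 28 x 5 mm, 0.16 kg, hole 168 mm from the knob; it starts flat on the bed, swung aside to the board's -y. Seated, the stud is 28 mm from the knob.
- strap_slot (a point): Centre of the strap's slot, at its underside, 140 mm from the hole and 28 mm from the knob; slot 25 mm long along the strap and 11 mm wide. Frame as strap_knob. Seated, it is at the bed's top, 30 mm above the table.
- strap_hole (a point): Centre of the strap's 12 mm round hole, at its underside. Frame as strap_knob.
- knife_grip (a point): Middle of the carving knife's handle thickness, 35 mm behind the blade, near its centre of mass: hold it here. Frame: x towards the tip, z up. Loose, 265 mm long, 0.14 kg: wooden handle 115 long x 22 wide x 18 mm thick (x = -80 to +35 mm), blade 150 x 28 x 3 mm level with the handle's mid-thickness. Starts flat on the table, this point 9 mm up.
- knife_tip (a point): Tip of the carving knife's blade, 185 mm ahead of knife_grip.
- small_knife: Bystander: short paring knife, 160 mm long, black handle. Origin: under its bolster. Not to be used.
- sausage: Bystander: hard dry sausage, 150 x 46 mm, on the serving board. Origin: under its middle.
- mustard_jar: Bystander: glass jar, 64 mm across, 85 mm high. Origin: centre of its underside.
- mug: Bystander: white mug, 80 mm across, 90 mm high. Origin: centre of its underside.
- pepper_mill: Bystander: turned wooden pepper mill, 54 mm across, 132 mm high. Origin: centre of its underside.
- spoon: Bystander: metal spoon with a wooden handle, 220 mm long, lying flat. Origin: under its middle.

How it is judged (in metres and radians):
On the way, in this order (a step that is already met when the one before it is completed fails the run):
1. the carving knife lies flat in the groove, handle on the low step, released (x of knife_grip in the frame of board between -0.015 and 0.015 m and y of knife_grip in the frame of board between 0.07 and 0.125 m and z of knife_grip in the frame of board between 0.015 and 0.027 m and x of knife_tip in the frame of board between -0.022 and 0.022 m and y of knife_tip in the frame of board below -0.04 m and angle between knife_grip's own z axis and vertical below 0.1 rad and contact force between the fingers and knife below 0.3 N), for 0.3 s.
2. the strap lies flat across the blade with its slot over the second bolt (x of knife_grip in the frame of board between -0.015 and 0.015 m and y of knife_grip in the frame of board between 0.07 and 0.125 m and z of knife_grip in the frame of board between 0.015 and 0.027 m and x of knife_tip in the frame of board between -0.022 and 0.022 m and y of knife_tip in the frame of board below -0.04 m and angle between knife_grip's own z axis and vertical below 0.1 rad and y of stud in the frame of strap_slot between -0.006 and 0.006 m and x of stud in the frame of strap_slot between -0.015 and 0.015 m and z of strap_slot in the frame of board between 0.027 and 0.0325 m and horizontal distance between strap_hole and pivot_bolt below 0.006 m and angle between strap_knob's own z axis and vertical below 0.03 rad), for 0.2 s.
At the end, for the whole second after the job is handed in: The carving knife lies flat in the groove, tip to the board's -y: knife_grip at x within 15 mm, y 70 to 125 mm of the board, tip within the groove; the strap lies flat (0.03 rad) on the bed with the second bolt standing in its slot, its hole on the loose bolt; all released (all of step 2); the robot touches nothing.
It fails at once if another thing on the table (small knife, sausage, jar, mug, pepper mill or spoon) is moved by more than 30 mm (distance of any of small_knife, sausage, mustard_jar, mug, pepper_mill, spoon from where it was at the start of the episode above 0.03 m).
It fails at once if the knife is dropped or thrown onto the board (faster than 0.5 m/s just above it) (x of knife_grip in the frame of board between -0.1 and 0.1 m and y of knife_grip in the frame of board between 0 and 0.2 m and z of knife_grip in the frame of board below 0.05 m and linear speed of knife above 0.5 m/s).
It also fails if it takes over 62 s, if anything falls off the work surface, if the arm or the gripper's body presses on something with over 40 N, if the wrist force passes 120 N, or if a joint passes its speed limit or range.

## Working session

There is one attempt and no reset: what is moved stays moved. The work goes in short steps, Python scripts to look and compute and a shell command to move; the robot and the scene stay as the last step left them, time stands still between calls to the robot, and variables do not carry over. Pictures are saved under pics/ and viewed, and the job is handed in when it is done.

```bash
mkdir -p pics; ls
cat > h.py <<'E'
import numpy as np,cv2
from plant import monitor,eyes,ticket
def snap(n,f):
    s=eyes.snapshot(n); cv2.imwrite('pics/'+f,s['image'][:,:,::-1]); np.savez('pics/'+f+'.npz',**s); return s
def world(s):
    d=s['depth'];K=s['K'];v,u=np.mgrid[:d.shape[0],:d.shape[1]]
    p=np.stack([(u-K[0,2])/K[0,0]*d,-(v-K[1,2])/K[1,1]*d,-d,np.ones_like(d)],-1)
    W=p@np.linalg.inv(s['camera_from_world']).T
    W=W[...,:3]; W[d==0]=np.nan; return W
E
python3 - <<'E'
from h import *
for n in('scene','top'):
    s=snap(n,n+'0.png'); print(s['K'].round(1).tolist(),s['camera_from_world'].round(3).tolist(), [k for k in s])
print(monitor.get_obs())
E
```

```text
pics
[[437.3, 0.0, 260.7], [0.0, 437.3, 194.8], [0.0, 0.0, 1.0]] [[0.037, 0.999, -0.014, -0.018], [-0.761, 0.037, 0.647, 0.382], [0.647, -0.013, 0.762, -1.673], [0.0, 0.0, 0.0, 1.0]] ['image', 'depth', 'K', 'camera_from_world']
[[484.4, 0.0, 264.8], [0.0, 484.4, 199.3], [0.0, 0.0, 1.0]] [[0.019, -1.0, -0.007, -0.012], [0.983, 0.018, 0.182, -0.544], [-0.181, -0.01, 0.983, -1.571], [0.0, 0.0, 0.0, 1.0]] ['image', 'depth', 'K', 'camera_from_world']
{'clock': 0.1, 'joint_pos': array([-5.13321159e+01,  2.05877699e+01,  6.39164234e-01, -1.89978119e-02,
       -7.01366875e+01, -1.65086825e+01]), 'qvel': array([-0.03899411, -0.09019607,  0.08601448,  0.03520027,  0.02580296,
       -0.06134452]), 'tau': array([-1.24420087e-03, -5.84163558e+01,  2.93751204e+01,  7.01564535e+00,
        1.01459402e-02, -4.75429351e-05]), 'tool_pos': array([ 0.25442902, -0.62473142,  0.22570854]), 'orientation': array([ 94.68355169,  89.91285642, 116.83628497]), 'force': array([-0.90799249,  0.11819114, -0.14714147]), 'moment': array([ 0.01747705, -0.03958416, -0.04699729]), 'opening': 0.08747981490138734}
```

View pics/top0.png

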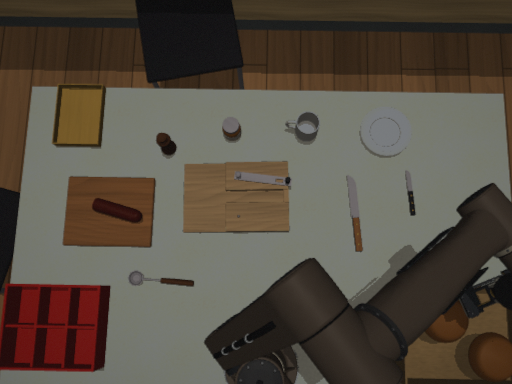

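View pics/scene0.png

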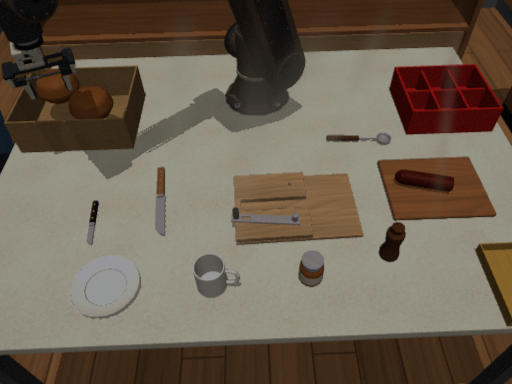

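The top view shows the board's bed at right (world −y), with the pivot at (238,176), the stud near (238,216) and the knob at (288,181). The knife handle is at (357,235) and its tip at (351,178).

Run:
```python
from h import *
for n,box in(('top',(170,120,380,260)),('scene',(130,150,370,260))):
    d=np.load(f'pics/{n}0.png.npz'); s={k:d[k] for k in d}
    W=world(s); x0,y0,x1,y1=box
    im=s['image'][y0:y1,x0:x1,::-1]; im=cv2.convertScaleAbs(im,alpha=1.5); f=3
    cv2.imwrite(f'pics/{n}_z.png',cv2.resize(im,None,fx=f,fy=f,interpolation=cv2.INTER_CUBIC))
    P=[(238,176),(238,216),(288,181),(262,197),(210,200),(357,240),(355,200)] if n=='top' else [(295,217),(290,184),(236,214),(335,205),(161,180),(160,215),(270,205)]
    for u,v in P: print(n,u,v,W[v,u].round(4))
```

```text
top 238 176 [0.6191 0.0891 0.0658]
top 238 216 [0.4879 0.0868 0.0395]
top 288 181 [ 0.6027 -0.0778  0.076 ]
top 262 197 [0.5605 0.0083 0.0057]
top 210 200 [0.5475 0.1876 0.0013]
top 357 240 [ 0.4169 -0.3134  0.0198]
top 355 200 [ 0.5547 -0.3101  0.0117]
scene 295 217 [0.6391 0.0903 0.061 ]
scene 290 184 [0.4891 0.0896 0.0308]
scene 236 214 [ 0.6178 -0.0737  0.0573]
scene 335 205 [0.5628 0.2185 0.0123]
scene 161 180 [ 0.4447 -0.3097  0.022 ]
scene 160 215 [ 0.5743 -0.3004  0.0106]
scene 270 205 [0.5551 0.0252 0.0142]
```

Run:
```python
from h import *
d=np.load('pics/top0.png.npz'); s={k:d[k] for k in d}; W=world(s)
# knife mask & board mask from heights/colour
hsv=cv2.cvtColor(s['image'],cv2.COLOR_RGB2HSV)
sub=hsv[200:260:6,340:370:3]; 
for r in range(172,256,6): print(r,[tuple(hsv[r,c]) for c in range(345,366,3)])
```

```text
172 [(np.uint8(40), np.uint8(19), np.uint8(124)), (np.uint8(43), np.uint8(14), np.uint8(125)), (np.uint8(38), np.uint8(23), np.uint8(124)), (np.uint8(41), np.uint8(16), np.uint8(124)), (np.uint8(40), np.uint8(19), np.uint8(124)), (np.uint8(45), np.uint8(16), np.uint8(125)), (np.uint8(38), np.uint8(23), np.uint8(124))]
178 [(np.uint8(38), np.uint8(22), np.uint8(125)), (np.uint8(173), np.uint8(10), np.uint8(107)), (np.uint8(0), np.uint8(10), np.uint8(107)), (np.uint8(39), np.uint8(15), np.uint8(123)), (np.uint8(43), np.uint8(18), np.uint8(125)), (np.uint8(40), np.uint8(19), np.uint8(124)), (np.uint8(41), np.uint8(16), np.uint8(125))]
184 [(np.uint8(37), np.uint8(27), np.uint8(124)), (np.uint8(0), np.uint8(10), np.uint8(102)), (np.uint8(0), np.uint8(9), np.uint8(108)), (np.uint8(0), np.uint8(12), np.uint8(109)), (np.uint8(43), np.uint8(18), np.uint8(125)), (np.uint8(41), np.uint8(16), np.uint8(125)), (np.uint8(39), np.uint8(20), np.uint8(125))]
190 [(np.uint8(38), np.uint8(22), np.uint8(125)), (np.uint8(25), np.uint8(16), np.uint8(98)), (np.uint8(174), np.uint8(12), np.uint8(108)), (np.
[... 2680 characters left out ...]
, np.uint8(88)), (np.uint8(41), np.uint8(16), np.uint8(124))]
244 [(np.uint8(40), np.uint8(19), np.uint8(124)), (np.uint8(45), np.uint8(12), np.uint8(125)), (np.uint8(43), np.uint8(14), np.uint8(124)), (np.uint8(27), np.uint8(24), np.uint8(96)), (np.uint8(13), np.uint8(162), np.uint8(96)), (np.uint8(14), np.uint8(154), np.uint8(91)), (np.uint8(38), np.uint8(16), np.uint8(124))]
250 [(np.uint8(43), np.uint8(14), np.uint8(124)), (np.uint8(43), np.uint8(14), np.uint8(124)), (np.uint8(40), np.uint8(19), np.uint8(124)), (np.uint8(45), np.uint8(12), np.uint8(124)), (np.uint8(13), np.uint8(158), np.uint8(89)), (np.uint8(14), np.uint8(154), np.uint8(83)), (np.uint8(37), np.uint8(20), np.uint8(117))]
```

```bash
cat >> h.py <<'E'
def ray(s,uv,z):
    "pixels (N,2) -> world points on plane z"
    uv=np.atleast_2d(np.float64(uv));K=s['K'];M=np.linalg.inv(s['camera_from_world'])
    d=np.stack([(uv[:,0]-K[0,2])/K[0,0],-(uv[:,1]-K[1,2])/K[1,1],-np.ones(len(uv))],1)@M[:3,:3].T
    o=M[:3,3]; return o+d*((z-o[2])/d[:,2])[:,None]
def load(f):
    d=np.load('pics/'+f+'.npz'); return {k:d[k] for k in d}
E
python3 - <<'E'
from h import *
for n,kb in(('top',(340,170,370,256)),('scene',(145,160,178,240))):
    s=load(n+'0.png'); hsv=cv2.cvtColor(s['image'],cv2.COLOR_RGB2HSV).astype(int)
    x0,y0,x1,y1=kb
    sub=hsv[y0:y1,x0:x1]
    hand=(sub[...,1]>80)
    v,u=np.nonzero(hand); P=ray(s,np.c_[u+x0,v+y0],0.016)[:,:2]
    r=cv2.minAreaRect(P.astype(np.float32)*1000); print(n,'handle',len(u),r, P.mean(0))
    bl=(sub[...,1]<=14)&(sub[...,2]<118)&(sub[...,2]>95)if n=='top' else (sub[...,1]<200)&False
    if n=='top':
        v,u=np.nonzero(bl);P=ray(s,np.c_[u+x0,v+y0],0.0105)[:,:2];print('blade',cv2.minAreaRect(P.astype(np.float32)*1000),P.mean(0),P[P[:,0].argmax()])
E
```

```text
top handle 208 ((437.8709716796875, -314.58563232421875), (109.63905334472656, 21.24030876159668), 5.395296573638916) [ 0.43776969 -0.31466177]
blade ((515.1682739257812, -308.4984436035156), (258.5823669433594, 29.41086769104004), 5.9212565422058105) [ 0.5665531  -0.30307725] [ 0.64237617 -0.28743912]
scene handle 199 ((437.8357238769531, -313.266357421875), (111.76042938232422, 22.072311401367188), 6.057663440704346) [ 0.44067213 -0.31269434]
```

View pics/top_z.png

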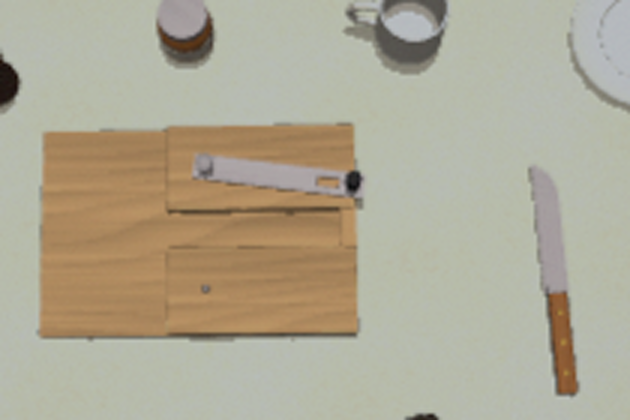

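View pics/scene_z.png

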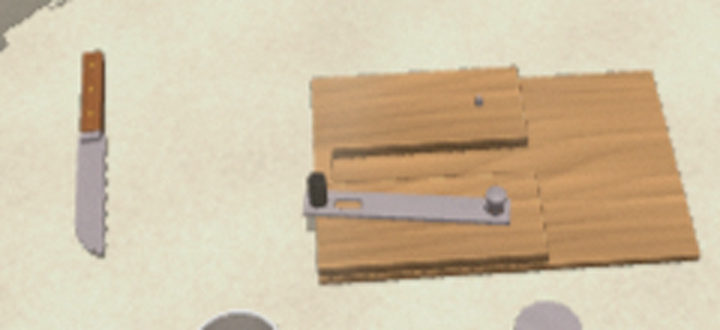

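Run:
```python
from h import *
from scipy.optimize import least_squares
B=lambda L,o:[((np.array(p)+.5)/3-.5+o,np.array(q)) for p,q in L]
top=B([((44,132),(.12,.19,.012)),((353,124),(.12,-.17,.03)),((356,333),(-.12,-.17,.03)),((167,127),(.12,.045,.03)),((167,333),(-.12,.045,.03)),((167,211),(.022,.045,.03)),((167,249),(-.022,.045,.03)),((205,162),(.07,0,.061)),((206,288),(-.07,0,.04))],(170,120))
sc=B([((311,77),(-.12,-.17,.03)),((319,271),(.12,-.17,.03)),((518,67),(-.12,.045,.03)),((548,256),(.12,.045,.03)),((479,100),(-.07,0,.04)),((652,71),(-.12,.19,.012)),((699,257),(.12,.19,.012)),((495,193),(.07,0,.061))],(130,150))
def res(p,L,s):
    out=[]
    for uv,q in L:
        w=ray(s,uv,q[2])[0,:2]; c,sn=np.cos(p[2]),np.sin(p[2])
        out.append(np.r_[c*q[0]-sn*q[1]+p[0],sn*q[0]+c*q[1]+p[1]]-w)
    return np.array(out)
S=load('top0.png'),load('scene0.png')
for nm,L,s in(('top',top,S[0]),('sc',sc,S[1])):
    r=least_squares(lambda p:res(p,L,s).ravel(),[.55,.08,0]);print(nm,r.x,np.degrees(r.x[2]));print((res(r.x,L,s)*1000).round(1).tolist())
r=least_squares(lambda p:np.r_[res(p,top,S[0]).ravel(),res(p,sc,S[1]).ravel()],[.55,.08,0]);print(r.x,np.degrees(r.x[2]))
# knob tops
print('knob top', ray(S[0],(np.array([353,180])+.5)/3-.5+[170,120],.071), 'sc',ray(S[1],(np.array([317,176])+.5)/3-.5+[130,150],.071))
o=monitor.get_obs()
from scipy.spatial.transform import Rotation as R
print(R.from_euler('xyz',o['orientation'],degrees=True).as_matrix().round(3))
```

```text
top [0.55816889 0.08814113 0.02923775] 1.6751994559455603
[[0.3, 0.9], [-0.3, -1.7], [0.4, -2.8], [0.7, 0.1], [-2.0, 1.2], [1.0, 0.6], [0.8, 0.8], [-0.1, 0.5], [-0.8, 0.4]]
sc [0.56098821 0.08902072 0.02522717] 1.4454101509982364
[[1.7, -0.4], [-1.9, -2.6], [-0.3, -1.2], [-0.5, 0.8], [-2.1, 0.4], [0.1, 0.6], [0.6, 1.9], [2.4, 0.5]]
[0.55950017 0.08857436 0.0265188 ] 1.5194155194733991
knob top [[ 0.6083202  -0.07576216  0.071     ]] sc [[ 0.60831148 -0.07477624  0.071     ]]
[[-0.001 -0.377  0.926]
 [ 0.001  0.926  0.377]
 [-1.     0.002 -0.   ]]
```

```bash
python3 -m crank '[{"linear":[0.17,0.26,0],"rot":[0,0,1],"hand":1},{"linear":[0.17,0.26,0],"rot":[0,0,1],"hand":1},{"linear":[0.17,0.26,0],"rot":[0,0,1],"hand":1},{"linear":[0.17,0.26,0],"rot":[0,0,1],"hand":1},{"linear":[0.17,0.26,0],"rot":[0,0,1],"hand":1},{"linear":[0.17,0.26,0],"rot":[0,0,1],"hand":1},{"linear":[0.17,0.26,0],"rot":[0,0,1],"hand":1},{"linear":[0.17,0.26,0],"rot":[0,0,1],"hand":1},{"linear":[0.17,0.26,0],"rot":[0,0,1],"hand":1},{"linear":[0.17,0.26,0],"rot":[0,0,1],"hand":1},{"linear":[0.17,0.26,0],"rot":[0,0,1],"hand":1},{"linear":[0.17,0.26,0],"rot":[0,0,1],"hand":1},{"linear":[0.17,0.26,0],"rot":[0,0,1],"hand":1},{"linear":[0.17,0.26,0],"rot":[0,0,1],"hand":1},{"linear":[0.17,0.26,0],"rot":[0,0,1],"hand":1},{"linear":[0.17,0.26,0],"rot":[0,0,1],"hand":1},{"linear":[0.17,0.26,0],"rot":[0,0,1],"hand":1},{"linear":[0.17,0.26,0],"rot":[0,0,1],"hand":1},{"linear":[0.17,0.26,0],"rot":[0,0,1],"hand":1},{"linear":[0.17,0.26,0],"rot":[0,0,1],"hand":1}]'
cat >> h.py <<'E'
from scipy.spatial.transform import Rotation as R
def st(tx=None,ty=None,tz=None,jaw=None):
    o=monitor.get_obs();M=R.from_euler('xyz',o['orientation'],degrees=True).as_matrix()
    a=np.degrees(np.arctan2(M[1,1],M[0,1]))
    # levelling rotvec: bring tool x to -z
    lev=np.cross(M[:,0],[0,0,-1])
    print('t',o['clock'].__round__(2),'tcp',o['tool_pos'].round(4),'jaw',a.round(1),'lev units',np.degrees(lev/5).round(2),'open',round(o['opening'],4),'F',o['force'].round(1),'j',o['joint_pos'].round(0))
    if tx is not None: print('d units',((np.array([tx,ty,tz])-o['tool_pos'])/.06).round(3),'rotz units',round(((jaw-a+180)%360-180)/5,2))
E
python3 -c "
from h import *
st(.46,-.312,.12,-84.4)"
```

```text
clock: 2.6
tool_pos: [0.4596, -0.2991, 0.2165]
orientation: [65.9, 89.0, -168.9]
force: [0.5, 0.1, -0.8]
opening: 0.0876
t 2.6 tcp [ 0.4596 -0.2991  0.2165] jaw -144.7 lev units [ 0.04 -0.19  0.  ] open 0.0876 F [ 0.5  0.1 -0.8] j [-12.  10. -16.   0. -66.  47.]
d units [ 0.007 -0.214 -1.609] rotz units 12.07
```

```bash
python3 -m crank '[{"linear":[0,0,-0.1],"rot":[0,0,1],"hand":1},{"linear":[0,0,-0.1],"rot":[0,0,1],"hand":1},{"linear":[0,0,-0.1],"rot":[0,0,1],"hand":1},{"linear":[0,0,-0.1],"rot":[0,0,1],"hand":1},{"linear":[0,0,-0.1],"rot":[0,0,1],"hand":1},{"linear":[0,-0.03,-0.1],"rot":[0,0,1],"hand":1},{"linear":[0,-0.03,-0.1],"rot":[0,0,1],"hand":1},{"linear":[0,-0.03,-0.1],"rot":[0,0,1],"hand":1},{"linear":[0,-0.03,-0.1],"rot":[0,0,1],"hand":1},{"linear":[0,-0.03,-0.1],"rot":[0,0,1],"hand":1},{"linear":[0,-0.03,-0.1],"rot":[0,-0.1,1],"hand":1},{"linear":[0,-0.03,-0.1],"rot":[0,-0.1,1],"hand":1},{"linear":[0,-0.03,-0.1],"rot":[0,0,0],"hand":1}]'
python3 -c "
from h import *
st(.46,-.312,.003,-84.4)"
```

```text
clock: 4.22
tool_pos: [0.4574, -0.3109, 0.1322]
orientation: [101.4, 89.1, -71.3]
force: [0.8, 0.1, 0.3]
opening: 0.0878
t 4.22 tcp [ 0.4574 -0.3109  0.1322] jaw -82.6 lev units [0.17 0.06 0.  ] open 0.0878 F [0.8 0.1 0.3] j [-13.  13. -23.   1. -53. 110.]
d units [ 0.043 -0.018 -2.153] rotz units -0.36
```

```bash
python3 -m crank '[{"linear":[0.04,-0.02,-0.4],"rot":[0.17,0.06,-0.36],"hand":1},{"linear":[0,0,-0.4],"rot":[0,0,0],"hand":1},{"linear":[0,0,-0.4],"rot":[0,0,0],"hand":1},{"linear":[0,0,-0.4],"rot":[0,0,0],"hand":1},{"linear":[0,0,-0.3],"rot":[0,0,0],"hand":1},{"linear":[0,0,0],"rot":[0,0,0],"hand":1}]'
python3 -c "
from h import *
st(.46,-.312,.003,-84.4); snap('scene','pk1.png');snap('top','pk1t.png')
im=cv2.imread('pics/pk1.png')[120:280,80:300]; cv2.imwrite('pics/pk1z.png',cv2.resize(im,None,fx=3.5,fy=3.5))"
```

```text
clock: 4.97
tool_pos: [0.4593, -0.3124, 0.0134]
orientation: [-21.9, 89.8, 162.8]
force: [0.5, -0.2, 1.4]
opening: 0.0877
t 4.97 tcp [ 0.4593 -0.3124  0.0134] jaw -85.3 lev units [-0.01 -0.04 -0.  ] open 0.0877 F [ 0.5 -0.2  1.4] j [-14.  23. -29.  -0. -39. 109.]
d units [ 0.012  0.006 -0.173] rotz units 0.18
```

View pics/pk1z.png

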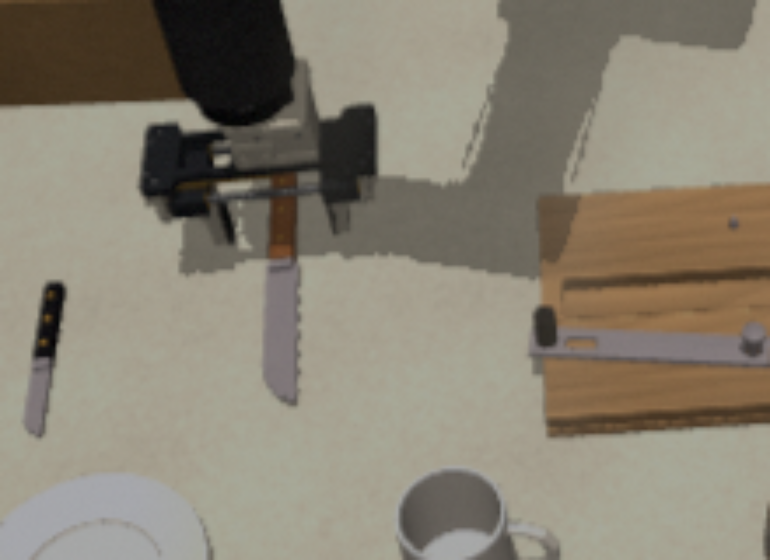

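The fingers straddle the handle just behind the blade (handle/blade junction at zoom (283,262)). I'll go down the last 10 mm and close.

```bash
python3 -m crank '[{"linear":[0.01,0,-0.16],"rot":[0,0,0.15],"hand":1},{"linear":[0,0,0],"rot":[0,0,0],"hand":0.6},{"linear":[0,0,0],"rot":[0,0,0],"hand":0.3},{"linear":[0,0,0],"rot":[0,0,0],"hand":0},{"linear":[0,0,0],"rot":[0,0,0],"hand":0},{"linear":[0,0,0],"rot":[0,0,0],"hand":0},{"linear":[0,0,0],"rot":[0,0,0],"hand":0}]'
python3 -c "
from h import *
st(.46,-.312,.003,-84.4)"
```

```text
clock: 5.95
tool_pos: [0.4629, -0.3133, 0.0074]
orientation: [155.7, 89.8, -18.8]
force: [0.3, -0.1, 0.3]
opening: 0.0335
t 5.95 tcp [ 0.4629 -0.3133  0.0074] jaw -84.5 lev units [0.01 0.04 0.  ] open 0.0335 F [ 0.3 -0.1  0.3] j [-14.  23. -29.   0. -38. 110.]
d units [-0.048  0.021 -0.073] rotz units 0.01
```

```bash
python3 -m crank '[{"linear":[-0.03,0.01,-0.06],"rot":[0,0,0],"hand":0.4},{"linear":[0,0,0],"rot":[0,0,0],"hand":0.4}]'; python3 -c "
from h import *
st(.46,-.312,.003,-84.4);import time
for i in range(3): snap('top','n.png'); print(monitor.get_obs()['tool_pos'])"
```

```text
clock: 6.2
tool_pos: [0.4608, -0.3126, 0.0035]
orientation: [156.3, 89.8, -18.1]
force: [-0.0, -1.1, -0.7]
opening: 0.0346
t 6.2 tcp [ 0.4608 -0.3126  0.0035] jaw -84.5 lev units [0.01 0.04 0.  ] open 0.0346 F [-0.  -1.1 -0.7] j [-14.  24. -29.   0. -37. 110.]
d units [-0.014  0.01  -0.008] rotz units 0.01
[ 0.46102908 -0.31266643  0.00364278]
[ 0.46121877 -0.31273323  0.00380007]
[ 0.4613207  -0.31274006  0.00386419]
```

```bash
python3 -m crank '[{"linear":[0,0,0],"rot":[0,0,0],"hand":0},{"linear":[0,0,0],"rot":[0,0,0],"hand":0},{"linear":[0,0,0],"rot":[0,0,0],"hand":0},{"linear":[0,0,0],"rot":[0,0,0],"hand":0}]'; python3 -c "
from h import *
st(.46,-.312,.003,-84.4)"
```

```text
clock: 6.85
tool_pos: [0.4615, -0.3128, 0.0039]
orientation: [155.4, 89.7, -19.0]
force: [1.0, -0.8, -0.4]
opening: 0.0221
t 6.85 tcp [ 0.4615 -0.3128  0.0039] jaw -84.5 lev units [0.02 0.05 0.  ] open 0.0221 F [ 1.  -0.8 -0.4] j [-14.  24. -29.   0. -37. 110.]
d units [-0.025  0.014 -0.015] rotz units 0.01
```

```bash
python3 -m crank '[{"linear":[0,0,0.15],"rot":[0,0,0],"hand":0},{"linear":[0,0,0.3],"rot":[0,0,0],"hand":0},{"linear":[0,0,0.4],"rot":[0,0,0],"hand":0},{"linear":[0,0,0.5],"rot":[0,0,0],"hand":0},{"linear":[0,0,0.5],"rot":[0,0,0],"hand":0},{"linear":[0,0,0.4],"rot":[0,0,0],"hand":0},{"linear":[0,0,0.2],"rot":[0,0,0],"hand":0},{"linear":[0,0,0],"rot":[0,0,0],"hand":0}]'; python3 -c "
from h import *
st(.5571,.1806,.14,-178.5); snap('scene','lf.png')
im=cv2.imread('pics/lf.png')[80:280,80:300]; cv2.imwrite('pics/lfz.png',cv2.resize(im,None,fx=3,fy=3))"
```

```text
clock: 7.85
tool_pos: [0.4596, -0.3121, 0.1579]
orientation: [161.6, 89.8, -12.9]
force: [0.2, 0.2, -2.2]
opening: 0.0219
t 7.85 tcp [ 0.4596 -0.3121  0.1579] jaw -84.5 lev units [0.01 0.04 0.  ] open 0.0219 F [ 0.2  0.2 -2.2] j [-14.  12. -20.  -0. -57. 110.]
d units [ 1.626  8.211 -0.299] rotz units -18.81
```

View pics/lfz.png

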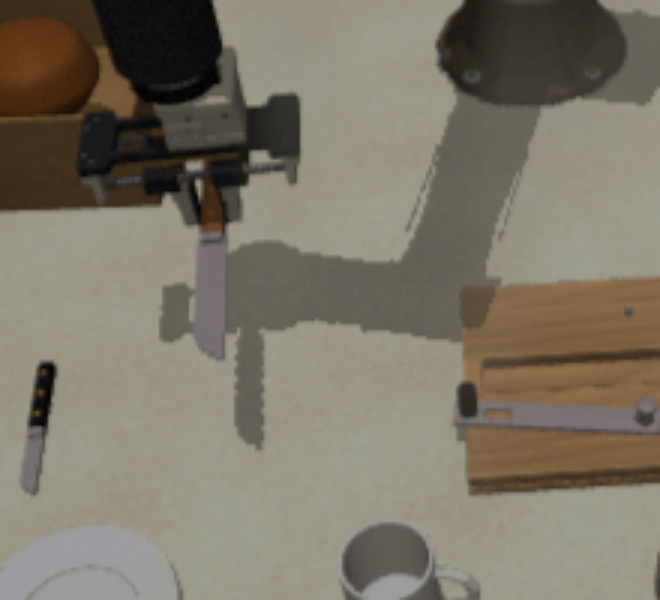

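The knife is held level and clear of the table, with its tip at zoom (215,355). I'll carry it over the step, turning as it goes.

```bash
python3 -m crank '[{"linear":[0.05,0.2,0],"rot":[0,0,-0.5],"hand":0},{"linear":[0.08,0.42,0],"rot":[0,0,-1],"hand":0},{"linear":[0.08,0.42,0],"rot":[0,0,-1],"hand":0},{"linear":[0.08,0.42,0],"rot":[0,0,-1],"hand":0},{"linear":[0.08,0.42,0],"rot":[0,0,-1],"hand":0},{"linear":[0.08,0.42,0],"rot":[0,0,-1],"hand":0},{"linear":[0.08,0.42,0],"rot":[0,0,-1],"hand":0},{"linear":[0.08,0.42,0],"rot":[0,0,-1],"hand":0},{"linear":[0.08,0.42,0],"rot":[0,0,-1],"hand":0},{"linear":[0.08,0.42,0],"rot":[0,0,-1],"hand":0},{"linear":[0.08,0.42,0],"rot":[0,0,-1],"hand":0},{"linear":[0.08,0.42,0],"rot":[0,0,-1],"hand":0},{"linear":[0.08,0.42,0],"rot":[0,0,-1],"hand":0},{"linear":[0.08,0.42,0],"rot":[0,0,-1],"hand":0},{"linear":[0.08,0.42,0],"rot":[0,0,-1],"hand":0},{"linear":[0.08,0.42,0],"rot":[0,0,-1],"hand":0},{"linear":[0.08,0.42,0],"rot":[0,0,-1],"hand":0},{"linear":[0.08,0.42,0],"rot":[0,0,-1],"hand":0},{"linear":[0.08,0.3,0],"rot":[0,0,-1],"hand":0},{"linear":[0,0,0],"rot":[0,0,0],"hand":0}]'; python3 -c "
from h import *
st(.5571,.1806,.10,-178.5)"
```

```text
clock: 10.4
tool_pos: [0.5344, 0.1597, 0.1283]
orientation: [60.1, 88.0, 149.7]
force: [-1.0, 0.1, -2.5]
opening: 0.0217
t 10.4 tcp [0.5344 0.1597 0.1283] jaw 179.6 lev units [-0.2  -0.34 -0.  ] open 0.0217 F [-1.   0.1 -2.5] j [ 35.  15. -20.  -2. -56. -35.]
d units [ 0.379  0.348 -0.471] rotz units 0.37
```

```bash
python3 -m crank '[{"linear":[0.2,0.18,-0.25],"rot":[-0.1,-0.17,0.18],"hand":0},{"linear":[0.2,0.18,-0.25],"rot":[-0.1,-0.17,0.18],"hand":0},{"linear":[0,0,0],"rot":[0,0,0],"hand":0}]'; python3 -c "
from h import *
st(.5571,.1806,.06,-178.5)
s=snap('scene','pl.png');im=s['image'][100:280,200:400,::-1]; cv2.imwrite('pics/plz.png',cv2.resize(im,None,fx=3,fy=3))
s=snap('top','plt.png');im=s['image'][140:260,150:350,::-1]; cv2.imwrite('pics/pltz.png',cv2.resize(im,None,fx=4,fy=4))"
```

```text
clock: 10.78
tool_pos: [0.5568, 0.1794, 0.0947]
orientation: [132.4, 89.7, -135.9]
force: [-0.0, -0.5, -1.1]
opening: 0.0217
t 10.78 tcp [0.5568 0.1794 0.0947] jaw -178.3 lev units [ 0.05 -0.05  0.  ] open 0.0217 F [-0.  -0.5 -1.1] j [ 37.  19. -20.   0. -51. -35.]
d units [ 0.004  0.02  -0.578] rotz units -0.03
```

View pics/plz.png

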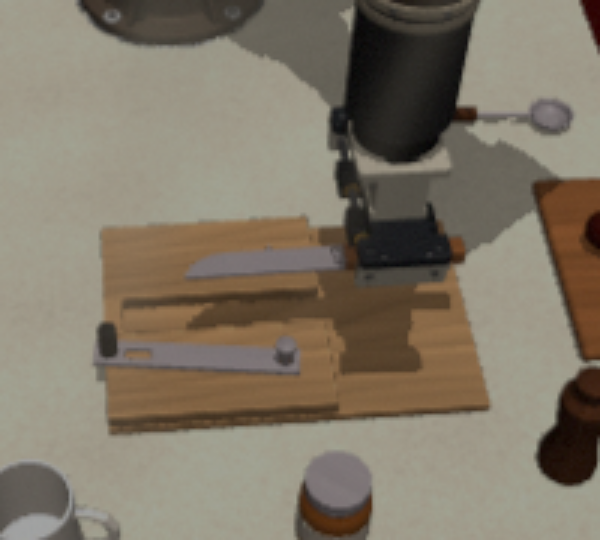

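View pics/pltz.png

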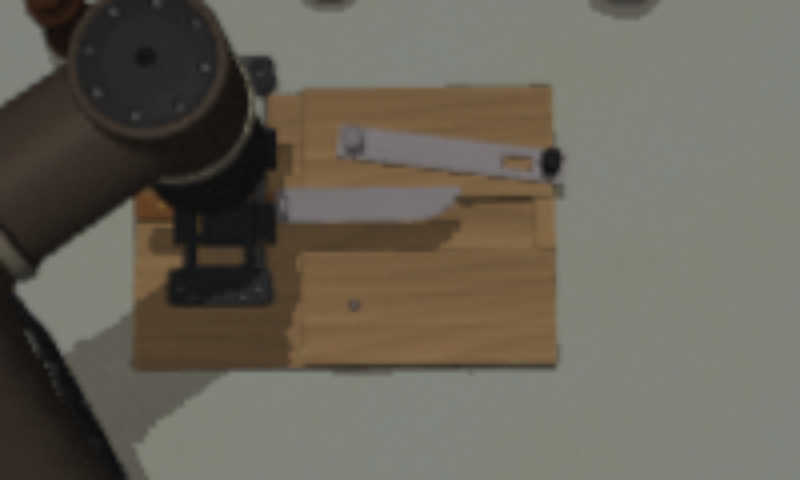

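The knife lies over the groove with its tip towards −y (top zoom tip (462,190), blade centre about (287,206)). I'll measure its lateral alignment.

Run:
```python
from h import *
s=load('plt.png'); f=lambda p:(np.array(p)+.5)/4-.5+[150,140]
b=np.array([.5595,.0886]);a=np.radians(1.52);Ri=np.array([[np.cos(a),np.sin(a)],[-np.sin(a),np.cos(a)]])
for p in[(292,189),(292,222),(400,187),(400,222),(462,190)]: print(p,(Ri@(ray(s,f(p),.10)[0,:2]-b)).round(4))
s=load('pl.png'); f=lambda p:(np.array(p)+.5)/3-.5+[200,100]
for p in[(335,248),(335,269),(240,251),(240,276),(186,275)]: print(p,(Ri@(ray(s,f(p),.10)[0,:2]-b)).round(4))
```

```text
(292, 189) [0.0156 0.0468]
(292, 222) [-0.0118  0.0466]
(400, 187) [ 0.0165 -0.0412]
(400, 222) [-0.0125 -0.0412]
(462, 190) [ 0.0136 -0.0917]
(335, 248) [-0.0108  0.0549]
(335, 269) [0.0155 0.0512]
(240, 251) [-0.0138 -0.0353]
(240, 276) [ 0.0173 -0.0381]
(186, 275) [ 0.0123 -0.0883]
```

```bash
python3 -m crank '[{"linear":[-0.03,0,-0.2],"rot":[0,0,0],"hand":0},{"linear":[0,0,-0.25],"rot":[0,0,0],"hand":0},{"linear":[0,0,-0.25],"rot":[0,0,0],"hand":0},{"linear":[0,0,-0.2],"rot":[0,0,0],"hand":0},{"linear":[0,0,-0.1],"rot":[0,0,0],"hand":0},{"linear":[0,0,-0.1],"rot":[0,0,0],"hand":0},{"linear":[0,0,0],"rot":[0,0,0],"hand":0}]'; python3 -c "
from h import *
st(.5556,.1806,.0165,-178.5)"
```

```text
clock: 11.75
tool_pos: [0.5545, 0.1779, 0.0259]
orientation: [126.0, 89.8, -142.5]
force: [0.2, 0.2, -1.0]
opening: 0.0217
t 11.75 tcp [0.5545 0.1779 0.0259] jaw -178.4 lev units [ 0.03 -0.04  0.  ] open 0.0217 F [ 0.2  0.2 -1. ] j [ 37.  24. -24.   0. -42. -35.]
d units [ 0.019  0.046 -0.157] rotz units -0.01
```

```bash
python3 -m crank '[{"linear":[0.02,0.04,-0.06],"rot":[0,0,0],"hand":0},{"linear":[0,0,-0.06],"rot":[0,0,0],"hand":0},{"linear":[0,0,-0.03],"rot":[0,0,0],"hand":0},{"linear":[0,0,0],"rot":[0,0,0],"hand":0}]'; python3 -c "
from h import *
st(.5556,.1806,.0165,-178.5)
s=snap('scene','pd.png');im=s['image'][100:280,200:400,::-1]; cv2.imwrite('pics/pdz.png',cv2.resize(im,None,fx=3,fy=3))"
```

```text
clock: 12.25
tool_pos: [0.5565, 0.181, 0.0173]
orientation: [131.0, 89.9, -137.4]
force: [-0.0, 0.4, -0.6]
opening: 0.0217
t 12.25 tcp [0.5565 0.181  0.0173] jaw -178.4 lev units [ 0.02 -0.02  0.  ] open 0.0217 F [-0.   0.4 -0.6] j [ 37.  25. -25.   0. -41. -36.]
d units [-0.014 -0.006 -0.013] rotz units -0.01
```

View pics/pdz.png

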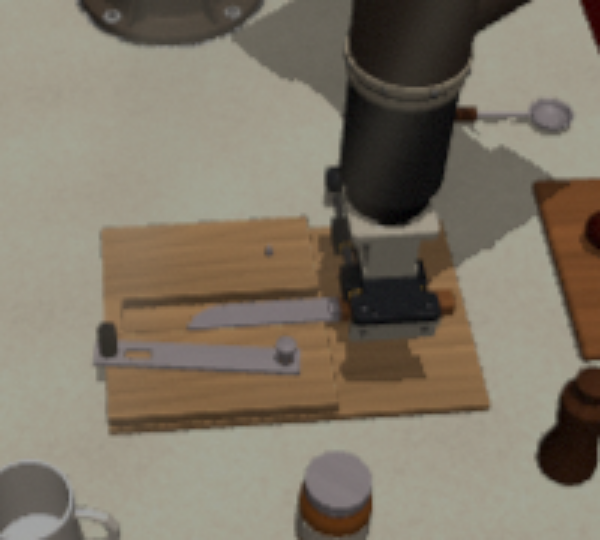

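The blade is in the groove (tip at zoom (188,327)). I'll ease it down until it touches.

```bash
python3 -m crank '[{"linear":[0,0,-0.03],"rot":[0,0,0],"hand":0},{"linear":[0,0,0],"rot":[0,0,0],"hand":0}]';python3 -m crank '[{"linear":[0,0,-0.02],"rot":[0,0,0],"hand":0},{"linear":[0,0,0],"rot":[0,0,0],"hand":0}]'
```

```text
clock: 12.55
tool_pos: [0.5568, 0.1811, 0.016]
orientation: [141.6, 89.9, -126.8]
force: [0.4, -0.4, -0.7]
opening: 0.0214
clock: 12.8
tool_pos: [0.5569, 0.1812, 0.0162]
orientation: [179.7, 90.0, -88.7]
force: [-0.1, 0.2, -2.3]
opening: 0.0217
```

```bash
python3 -m crank '[{"linear":[0,0,-0.01],"rot":[0,0,0],"hand":0},{"linear":[0,0,0],"rot":[0,0,0],"hand":0.35},{"linear":[0,0,0],"rot":[0,0,0],"hand":0.4},{"linear":[0,0,0],"rot":[0,0,0],"hand":0.5},{"linear":[0,0,0],"rot":[0,0,0],"hand":0.6},{"linear":[0,0,0],"rot":[0,0,0],"hand":0.6}]'
```

```text
clock: 13.55
tool_pos: [0.5572, 0.1813, 0.0154]
orientation: [-152.9, 90.0, -61.3]
force: [0.4, -0.0, -0.2]
opening: 0.0516
```

```bash
python3 -m crank '[{"linear":[0,0,0.3],"rot":[0,0,0],"hand":0.6},{"linear":[0,0,0.6],"rot":[0,0,0],"hand":0.6},{"linear":[0,0,0.8],"rot":[0,0,0],"hand":0.6},{"linear":[0,0,0.8],"rot":[0,0,0],"hand":0.6},{"linear":[0.05,-0.5,0],"rot":[0,0,-0.3],"hand":0.6},{"linear":[0.1,-0.6,0],"rot":[0,0,-0.3],"hand":0.6},{"linear":[0.15,-0.7,0],"rot":[0,0,-0.3],"hand":0.6},{"linear":[0.15,-0.7,0],"rot":[0,0,-0.3],"hand":0.6},{"linear":[0.15,-0.7,0],"rot":[0,0,-0.3],"hand":0.6},{"linear":[0.15,-0.6,0],"rot":[0,0,-0.3],"hand":0.6},{"linear":[0.1,-0.3,0],"rot":[0,0,0],"hand":0.6},{"linear":[0,0,0],"rot":[0,0,0],"hand":0.6}]'; python3 -c "
from h import *
st(.6083,-.0753,.10,172.7)
s=snap('scene','ps.png');im=s['image'][100:280,200:400,::-1]; cv2.imwrite('pics/psz.png',cv2.resize(im,None,fx=3,fy=3))
s=snap('top','pst.png');im=s['image'][140:260,150:350,::-1]; cv2.imwrite('pics/pstz.png',cv2.resize(im,None,fx=4,fy=4))"
```

```text
clock: 15.05
tool_pos: [0.6081, -0.0721, 0.1706]
orientation: [-107.5, 89.9, -25.0]
force: [-0.2, 0.4, 0.2]
opening: 0.0523
t 15.05 tcp [ 0.6081 -0.0721  0.1706] jaw 172.5 lev units [0.01 0.01 0.  ] open 0.0523 F [-0.2  0.4  0.2] j [ 12.  17. -12.   0. -61. -19.]
d units [ 0.003 -0.054 -1.177] rotz units 0.05
```

View pics/psz.png

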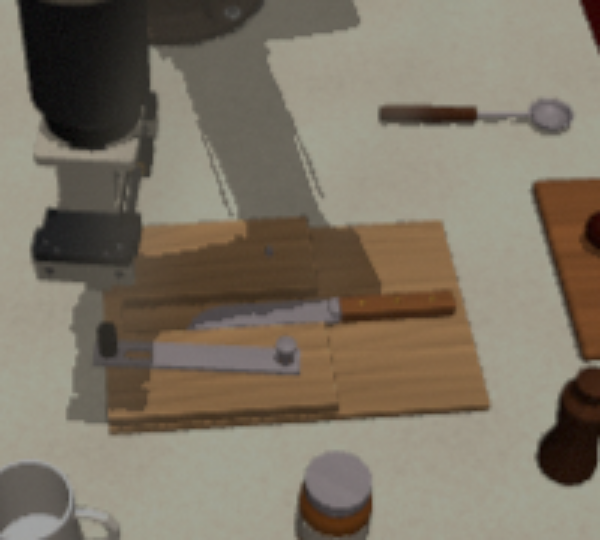

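View pics/pstz.png

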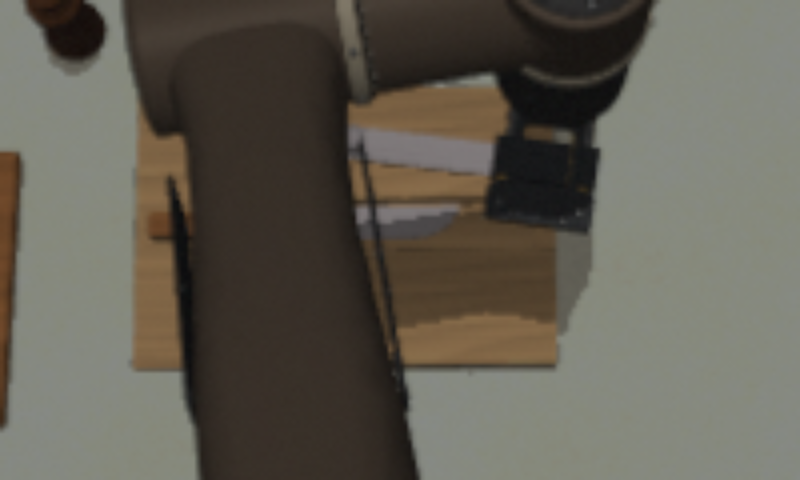

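The knife rests flat in the groove with its handle on the step (handle at zoom (340–455, 303)), and the knob is at (107,338). Next I'll descend over the knob.

```bash
python3 -m crank '[{"linear":[0,-0.05,-0.4],"rot":[0,0,0],"hand":0.6},{"linear":[0,0,-0.4],"rot":[0,0,0],"hand":0.6},{"linear":[0,0,-0.4],"rot":[0,0,0],"hand":0.6},{"linear":[0,0,-0.3],"rot":[0,0,0],"hand":0.6},{"linear":[0,0,0],"rot":[0,0,0],"hand":0.6}]'; python3 -c "
from h import *
st(.6083,-.0753,.042,172.7)
s=snap('scene','pt.png');im=s['image'][150:270,190:340,::-1]; cv2.imwrite('pics/ptz.png',cv2.resize(im,None,fx=4,fy=4))"
```

```text
clock: 15.78
tool_pos: [0.6078, -0.0677, 0.0797]
orientation: [-74.7, 89.8, 8.3]
force: [0.9, -0.7, 0.0]
opening: 0.0523
t 15.78 tcp [ 0.6078 -0.0677  0.0797] jaw 173.0 lev units [-0.01  0.04  0.  ] open 0.0523 F [ 0.9 -0.7  0. ] j [ 12.  22. -18.   0. -50. -19.]
d units [ 0.008 -0.127 -0.628] rotz units -0.06
```

View pics/ptz.png

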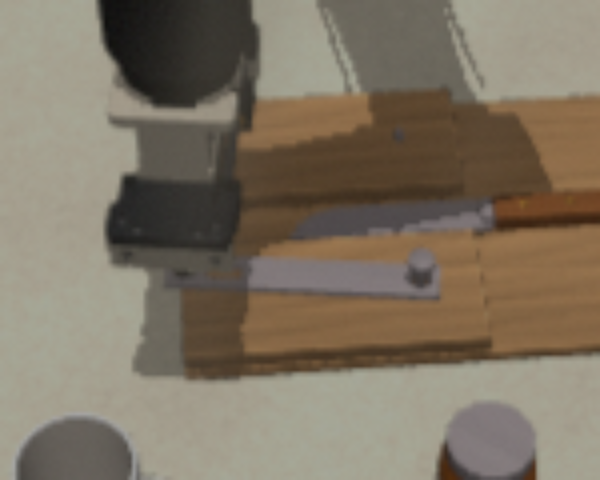

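```bash
python3 -m crank '[{"linear":[0,-0.13,0],"rot":[0,0,0],"hand":0.6},{"linear":[0,0,-0.2],"rot":[0,0,0],"hand":0.6},{"linear":[0,-0.02,-0.2],"rot":[0,0,0],"hand":0.6},{"linear":[0,-0.02,-0.12],"rot":[0,0,0],"hand":0.6},{"linear":[0,0,0],"rot":[0,0,0],"hand":0.6}]'; python3 -c "
from h import *
st(.6083,-.0753,.041,172.7)"
```

```text
clock: 16.45
tool_pos: [0.6096, -0.0779, 0.0495]
orientation: [-76.1, 89.5, 7.0]
force: [-0.6, 0.8, 0.4]
opening: 0.0526
t 16.45 tcp [ 0.6096 -0.0779  0.0495] jaw 173.1 lev units [-0.01  0.1   0.  ] open 0.0526 F [-0.6  0.8  0.4] j [ 11.  24. -20.   0. -46. -18.]
d units [-0.022  0.043 -0.142] rotz units -0.07
```

```bash
python3 -m crank '[{"linear":[-0.02,0.04,-0.1],"rot":[0,0.1,0],"hand":0.6},{"linear":[0,0,-0.03],"rot":[0,0,0],"hand":0.5},{"linear":[0,0,0],"rot":[0,0,0],"hand":0.4}]'; python3 -c "
from h import *
st(.6083,-.0753,.041,172.7)"
```

```text
clock: 16.82
tool_pos: [0.6086, -0.0753, 0.0413]
orientation: [35.9, 89.9, 118.9]
force: [0.2, 0.1, -0.3]
opening: 0.0393
t 16.82 tcp [ 0.6086 -0.0753  0.0413] jaw 173.1 lev units [-0.01 -0.01 -0.  ] open 0.0393 F [ 0.2  0.1 -0.3] j [ 11.  25. -20.  -0. -45. -18.]
d units [-0.005 -0.    -0.005] rotz units -0.07
```

```bash
python3 -m crank '[{"linear":[0,0,0],"rot":[0,0,0],"hand":0.3},{"linear":[0,0,0],"rot":[0,0,0],"hand":0.2},{"linear":[0,0,0],"rot":[0,0,0],"hand":0},{"linear":[0,0,0],"rot":[0,0,0],"hand":0},{"linear":[0,0,0],"rot":[0,0,0],"hand":0},{"linear":[0,0,0],"rot":[0,0,0],"hand":0}]'; python3 -c "
from h import *
st(.6083,-.0753,.041,172.7)"
```

```text
clock: 17.58
tool_pos: [0.6088, -0.0752, 0.0418]
orientation: [-7.6, 89.9, 75.5]
force: [-0.2, 0.0, -0.9]
opening: 0.0172
t 17.57 tcp [ 0.6088 -0.0752  0.0418] jaw 173.1 lev units [-0.01  0.    0.  ] open 0.0172 F [-0.2  0.  -0.9] j [ 11.  25. -20.  -0. -45. -18.]
d units [-0.009 -0.001 -0.013] rotz units -0.07
```

```bash
python3 -m crank '[{"linear":[0,0,0.06],"rot":[0,0,0],"hand":0},{"linear":[0,0,0.08],"rot":[0,0,0],"hand":0},{"linear":[0,0,0.06],"rot":[0,0,0],"hand":0},{"linear":[0,0,0],"rot":[0,0,0],"hand":0}]'; python3 -c "
from h import *
st(.6083,-.0753,.055,172.7)
s=snap('scene','sl.png');im=s['image'][150:270,190:340,::-1]; cv2.imwrite('pics/slz.png',cv2.resize(im,None,fx=5,fy=5,interpolation=cv2.INTER_CUBIC))"
```

```text
clock: 18.08
tool_pos: [0.6085, -0.0753, 0.0546]
orientation: [22.4, 89.9, 105.5]
force: [0.6, -0.6, -2.4]
opening: 0.0175
t 18.07 tcp [ 0.6085 -0.0753  0.0546] jaw 173.1 lev units [-0.01 -0.   -0.  ] open 0.0175 F [ 0.6 -0.6 -2.4] j [ 11.  24. -19.  -0. -47. -18.]
d units [-0.004 -0.     0.007] rotz units -0.07
```

View pics/slz.png

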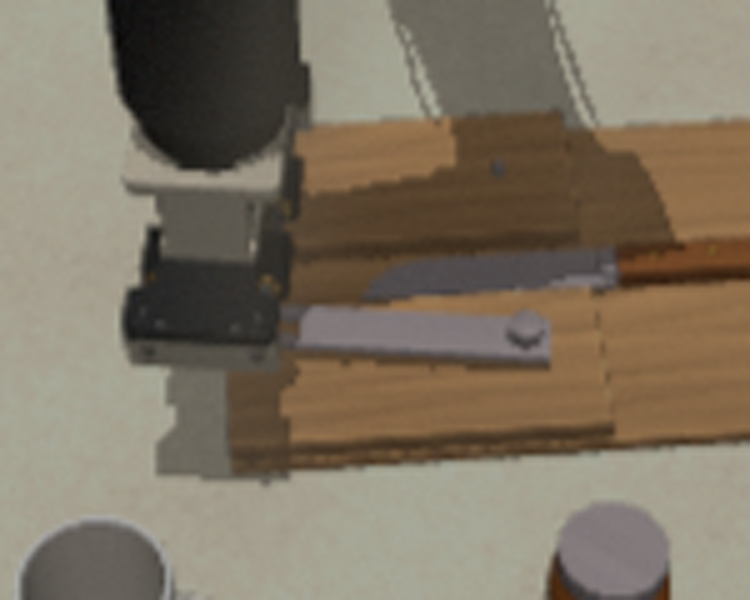

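```bash
cat >> h.py <<'E'
PV=np.array([.6295,.0905]);RR=.1671
def arc(th1,n,z=.0545,rr=RR):
    o=monitor.get_obs();p=o['tool_pos'];st()
    d=p[:2]-PV;t0=np.degrees(np.arctan2(d[1],d[0]));
    if t0>0:t0-=360
    print('theta',t0.round(2),'r',np.hypot(*d).round(4),'jaw err',0)
    M=R.from_euler('xyz',o['orientation'],degrees=True).as_matrix();a=np.degrees(np.arctan2(M[1,1],M[0,1]))
    q=p[:2]
    for i in range(1,n+1):
        t=np.radians(t0+(th1-t0)*i/n);w=PV+rr*np.array([np.cos(t),np.sin(t)])
        print('lin',((w-q)/.06).round(2),round((z-p[2])/.06/n,3)); q=w
    print('rotz each',round(((th1+270-a+180)%360-180)/5/n,2))
E
python3 -c "
from h import *
arc(-117,5)"
```

```text
t 18.12 tcp [ 0.6084 -0.0753  0.0543] jaw 173.1 lev units [-0.01 -0.01 -0.  ] open 0.0171 F [ 0.   0.4 -1.9] j [ 11.  24. -19.  -0. -47. -18.]
theta -97.26 r 0.1671 jaw err 0
lin [-0.19  0.03] 0.001
lin [-0.19  0.04] 0.001
lin [-0.18  0.06] 0.001
lin [-0.18  0.07] 0.001
lin [-0.17  0.08] 0.001
rotz each -0.8
```

```bash
python3 -m crank '[{"linear":[-0.19,0.03,0],"rot":[0,0,-0.8],"hand":0},{"linear":[-0.19,0.04,0],"rot":[0,0,-0.8],"hand":0},{"linear":[-0.18,0.06,0],"rot":[0,0,-0.8],"hand":0},{"linear":[-0.18,0.07,0],"rot":[0,0,-0.8],"hand":0},{"linear":[-0.17,0.08,0],"rot":[0,0,-0.8],"hand":0},{"linear":[0,0,0],"rot":[0,0,0],"hand":0}]'; python3 -c "
from h import *
arc(-137,5)"
```

```text
clock: 18.88
tool_pos: [0.5516, -0.0583, 0.0536]
orientation: [78.8, 89.9, 141.3]
force: [0.6, 0.5, -1.2]
opening: 0.0174
t 18.88 tcp [ 0.5516 -0.0583  0.0536] jaw 152.4 lev units [-0.01 -0.02 -0.  ] open 0.0174 F [ 0.6  0.5 -1.2] j [ 14.  19. -27.  -0. -44. -42.]
theta -117.64 r 0.1679 jaw err 0
lin [-0.16  0.11] 0.003
lin [-0.16  0.1 ] 0.003
lin [-0.15  0.11] 0.003
lin [-0.14  0.12] 0.003
lin [-0.13  0.13] 0.003
rotz each -0.78
```

Tracking well; forces are small.

```bash
python3 -m crank '[{"linear":[-0.16,0.11,0.01],"rot":[0,0,-0.78],"hand":0},{"linear":[-0.16,0.1,0.01],"rot":[0,0,-0.78],"hand":0},{"linear":[-0.15,0.11,0.01],"rot":[0,0,-0.78],"hand":0},{"linear":[-0.14,0.12,0],"rot":[0,0,-0.78],"hand":0},{"linear":[-0.13,0.13,0],"rot":[0,0,-0.78],"hand":0},{"linear":[0,0,0],"rot":[0,0,0],"hand":0}]'; python3 -c "
from h import *
arc(-157,5)"
```

```text
clock: 19.62
tool_pos: [0.5091, -0.0238, 0.0557]
orientation: [23.5, 89.9, 66.5]
force: [0.7, -0.5, -0.2]
opening: 0.0171
t 19.62 tcp [ 0.5091 -0.0238  0.0557] jaw 133.0 lev units [-0.01  0.    0.  ] open 0.0171 F [ 0.7 -0.5 -0.2] j [ 19.  16. -32.  -0. -42. -66.]
theta -136.48 r 0.166 jaw err 0
lin [-0.15  0.14] -0.004
lin [-0.12  0.16] -0.004
lin [-0.11  0.17] -0.004
lin [-0.1   0.17] -0.004
lin [-0.08  0.18] -0.004
rotz each -0.8
```

```bash
python3 -m crank '[{"linear":[-0.15,0.14,0],"rot":[0,0,-0.8],"hand":0},{"linear":[-0.12,0.16,0],"rot":[0,0,-0.8],"hand":0},{"linear":[-0.11,0.17,0],"rot":[0,0,-0.8],"hand":0},{"linear":[-0.1,0.17,0],"rot":[0,0,-0.8],"hand":0},{"linear":[-0.08,0.18,0],"rot":[0,0,-0.8],"hand":0},{"linear":[0,0,0],"rot":[0,0,0],"hand":0}]'; python3 -c "
from h import *
arc(-170,4)
s=snap('scene','sm.png');im=s['image'][130:250,220:370,::-1]; cv2.imwrite('pics/smz.png',cv2.resize(im,None,fx=5,fy=5,interpolation=cv2.INTER_CUBIC))"
```

```text
clock: 20.38
tool_pos: [0.4771, 0.0246, 0.0554]
orientation: [-160.7, 89.9, -137.3]
force: [-1.6, -1.0, -1.1]
opening: 0.0174
t 20.38 tcp [0.4771 0.0246 0.0554] jaw 113.3 lev units [ 0.01 -0.01  0.  ] open 0.0174 F [-1.6 -1.  -1.1] j [ 27.  13. -36.   0. -41. -93.]
theta -156.62 r 0.1661 jaw err 0
lin [-0.08  0.14] -0.004
lin [-0.05  0.15] -0.004
lin [-0.04  0.16] -0.004
lin [-0.03  0.16] -0.004
rotz each -0.67
```

View pics/smz.png

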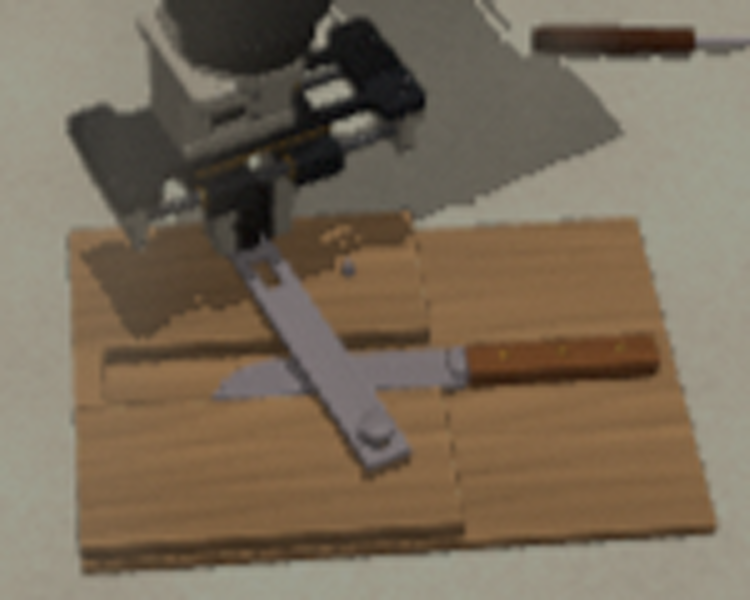

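The strap lies across the blade; the slot (zoom (265,272)) is nearing the stud (348,268), and the knife is undisturbed. On to the stud.

```bash
python3 -m crank '[{"linear":[-0.08,0.14,0.01],"rot":[0,0,-0.67],"hand":0},{"linear":[-0.05,0.15,0],"rot":[0,0,-0.67],"hand":0},{"linear":[-0.04,0.16,0],"rot":[0,0,-0.67],"hand":0},{"linear":[-0.03,0.16,0],"rot":[0,0,-0.67],"hand":0},{"linear":[0,0,0],"rot":[0,0,0],"hand":0}]'; python3 -c "
from h import *
arc(-178.5,4,z=.0555)"
```

```text
clock: 21.05
tool_pos: [0.4664, 0.0595, 0.0556]
orientation: [-156.3, 89.8, -146.0]
force: [-2.2, -0.2, -0.0]
opening: 0.0172
t 21.05 tcp [0.4664 0.0595 0.0556] jaw 100.2 lev units [ 0.02 -0.03  0.  ] open 0.0172 F [-2.2 -0.2 -0. ] j [  31.   12.  -37.    0.  -41. -111.]
theta -169.23 r 0.1661 jaw err 0
lin [-0.04  0.11] -0.001
lin [-0.01  0.11] -0.001
lin [-0.01  0.11] -0.001
lin [-0.01  0.11] -0.001
rotz each -0.44
```

```bash
python3 -m crank '[{"linear":[-0.04,0.11,0],"rot":[0,0,-0.44],"hand":0},{"linear":[-0.01,0.11,0],"rot":[0,0,-0.44],"hand":0},{"linear":[-0.01,0.11,0],"rot":[0,0,-0.44],"hand":0},{"linear":[-0.01,0.11,0],"rot":[0,0,-0.44],"hand":0},{"linear":[0,0,0],"rot":[0,0,0],"hand":0}]'; python3 -c "
from h import *
arc(-178.5,1,z=.0555)
s=snap('scene','sn.png');im=s['image'][130:250,220:370,::-1]; cv2.imwrite('pics/snz.png',cv2.resize(im,None,fx=5,fy=5,interpolation=cv2.INTER_CUBIC))
s=snap('top','snt.png');im=s['image'][150:240,180:300,::-1]; cv2.imwrite('pics/sntz.png',cv2.resize(im,None,fx=6,fy=6,interpolation=cv2.INTER_CUBIC))"
```

```text
clock: 21.68
tool_pos: [0.4637, 0.0841, 0.0554]
orientation: [-154.5, 89.8, -152.6]
force: [-2.2, -0.2, -1.6]
opening: 0.0173
t 21.68 tcp [0.4637 0.0841 0.0554] jaw 91.9 lev units [ 0.02 -0.03  0.  ] open 0.0173 F [-2.2 -0.2 -1.6] j [  34.   13.  -37.   -0.  -41. -122.]
theta -177.79 r 0.166 jaw err 0
lin [-0.02  0.03] 0.001
rotz each -0.09
```

View pics/snz.png

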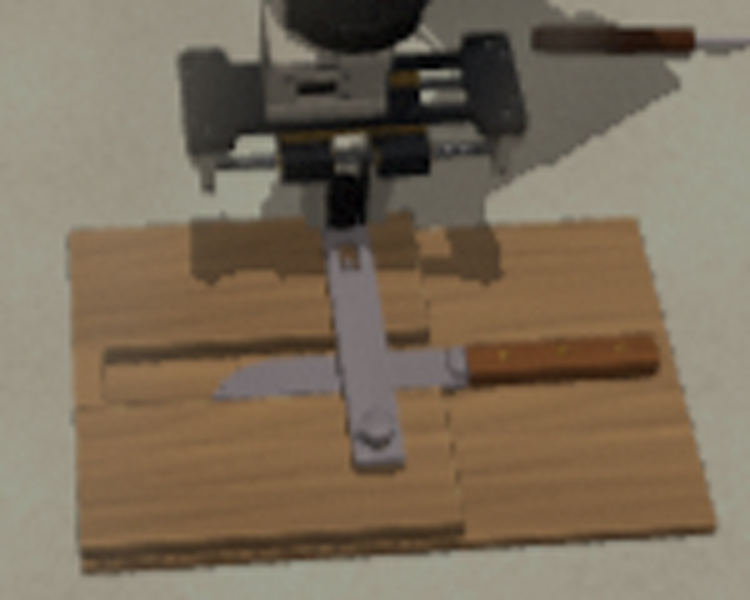

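View pics/sntz.png

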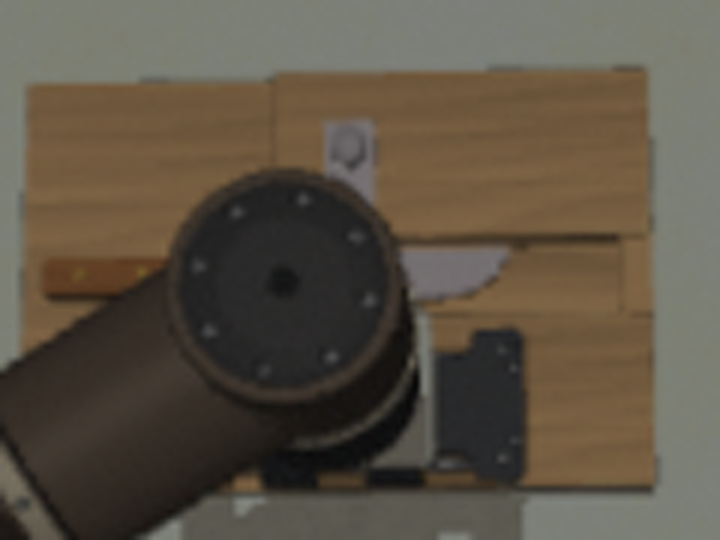

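The slot (zoom (348,257)) sits about over the stud. I'll make the last small shift, then lower and watch the force.

```bash
python3 -m crank '[{"linear":[0,0.035,0],"rot":[0,0,-0.08],"hand":0},{"linear":[0,0,-0.05],"rot":[0,0,0],"hand":0},{"linear":[0,0,-0.05],"rot":[0,0,0],"hand":0},{"linear":[0,0,0],"rot":[0,0,0],"hand":0}]'; python3 -c "
from h import *
st(.463,.0861,.042,91.5)"
```

```text
clock: 22.28
tool_pos: [0.4636, 0.0854, 0.0489]
orientation: [-154.9, 89.8, -153.3]
force: [-2.2, -0.8, -1.3]
opening: 0.0174
t 22.27 tcp [0.4636 0.0854 0.0489] jaw 91.6 lev units [ 0.02 -0.04  0.  ] open 0.0174 F [-2.2 -0.8 -1.3] j [  34.   13.  -37.   -0.  -40. -123.]
d units [-0.009  0.012 -0.114] rotz units -0.02
```

```bash
python3 -m crank '[{"linear":[0,0.01,-0.05],"rot":[0,0,0],"hand":0},{"linear":[0,0,-0.04],"rot":[0,0,0],"hand":0},{"linear":[0,0,0],"rot":[0,0,0],"hand":0}]'; python3 -c "
from h import *
st(.463,.0861,.042,91.5)
s=snap('scene','so.png');im=s['image'][130:250,220:370,::-1]; cv2.imwrite('pics/soz.png',cv2.resize(im,None,fx=5,fy=5,interpolation=cv2.INTER_CUBIC))"
```

```text
clock: 22.65
tool_pos: [0.4633, 0.0859, 0.0429]
orientation: [-154.3, 89.7, -152.7]
force: [-3.6, -1.2, -1.6]
opening: 0.0169
t 22.65 tcp [0.4633 0.0859 0.0429] jaw 91.6 lev units [ 0.02 -0.04  0.  ] open 0.0169 F [-3.6 -1.2 -1.6] j [  34.   14.  -38.   -0.  -39. -123.]
d units [-0.005  0.004 -0.016] rotz units -0.02
```

View pics/soz.png

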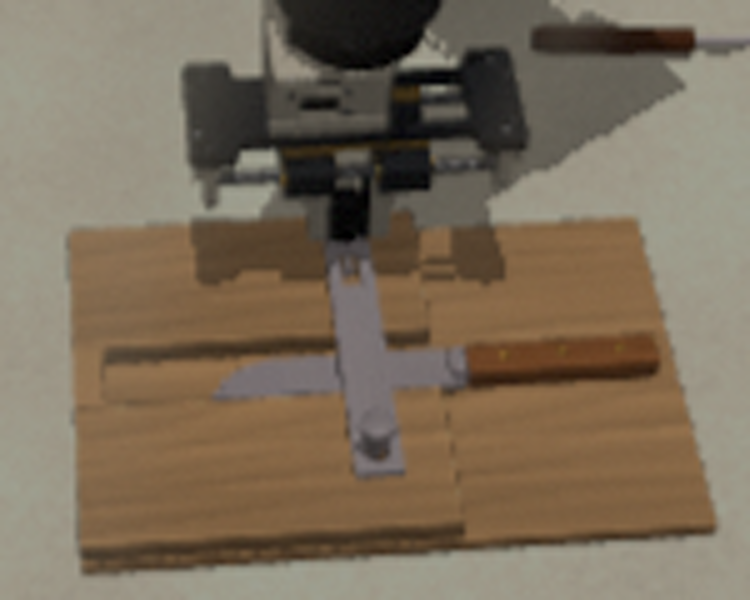

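The stud now stands in the slot (zoom (350,265)). About 1 mm remains, so I'll lower that and release gently.

```bash
python3 -m crank '[{"linear":[0,0,-0.02],"rot":[0,0,0],"hand":0},{"linear":[0,0,-0.01],"rot":[0,0,0],"hand":0},{"linear":[0,0,0],"rot":[0,0,0],"hand":0.3},{"linear":[0,0,0],"rot":[0,0,0],"hand":0.4},{"linear":[0,0,0],"rot":[0,0,0],"hand":0.5},{"linear":[0,0,0],"rot":[0,0,0],"hand":0.5}]'; python3 -c "
from h import *
st()"
```

```text
clock: 23.45
tool_pos: [0.4662, 0.0874, 0.0428]
orientation: [16.2, 89.9, 17.9]
force: [0.4, 0.7, -0.1]
opening: 0.0431
t 23.45 tcp [0.4662 0.0874 0.0428] jaw 91.7 lev units [-0.01  0.02  0.  ] open 0.0431 F [ 0.4  0.7 -0.1] j [  34.   14.  -38.    0.  -39. -123.]
```

Raise and move aside for a clear look.

```bash
python3 -m crank '[{"linear":[0,0,0.3],"rot":[0,0,0],"hand":0.5},{"linear":[0,0,0.5],"rot":[0,0,0],"hand":0.5},{"linear":[0,0,0.8],"rot":[0,0,0],"hand":0.5},{"linear":[0,0,0.8],"rot":[0,0,0],"hand":0.5},{"linear":[0,0,0.5],"rot":[0,0,0],"hand":0.5},{"linear":[0,-0.8,0],"rot":[0,0,0],"hand":0.5},{"linear":[0,-0.9,0],"rot":[0,0,0],"hand":0.5},{"linear":[0,-0.9,0],"rot":[0,0,0],"hand":0.5},{"linear":[0,-0.9,0],"rot":[0,0,0],"hand":0.5},{"linear":[0,-0.9,0],"rot":[0,0,0],"hand":0.5},{"linear":[0,-0.5,0],"rot":[0,0,0],"hand":0.5},{"linear":[0,0,0],"rot":[0,0,0],"hand":0.5}]'; python3 -c "
from h import *
st()
s=snap('scene','e.png');im=s['image'][130:250,220:370,::-1]; cv2.imwrite('pics/ez.png',cv2.resize(im,None,fx=5,fy=5,interpolation=cv2.INTER_CUBIC))
s=snap('top','et.png');im=s['image'][150:240,180:300,::-1]; cv2.imwrite('pics/etz.png',cv2.resize(im,None,fx=6,fy=6,interpolation=cv2.INTER_CUBIC))"
```

```text
clock: 24.95
tool_pos: [0.4657, -0.2152, 0.2238]
orientation: [0.9, 89.6, 2.8]
force: [0.0, -0.1, -0.7]
opening: 0.0437
t 24.95 tcp [ 0.4657 -0.2152  0.2238] jaw 91.9 lev units [-0.    0.08  0.  ] open 0.0437 F [ 0.  -0.1 -0.7] j [ -3.   5. -20.  -0. -65. -85.]
```

View pics/ez.png

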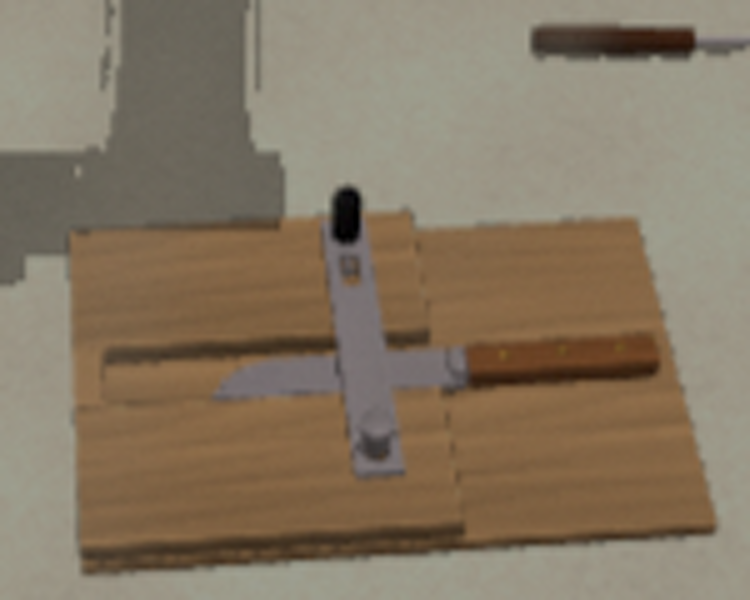

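View pics/etz.png

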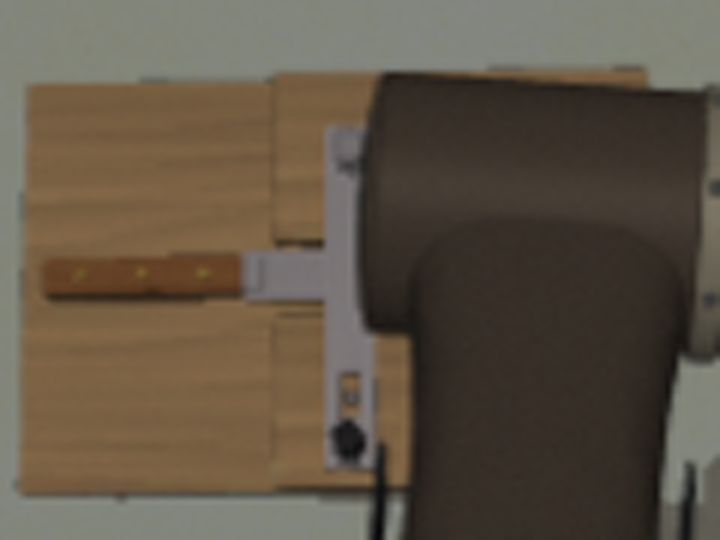

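View pics/et.png

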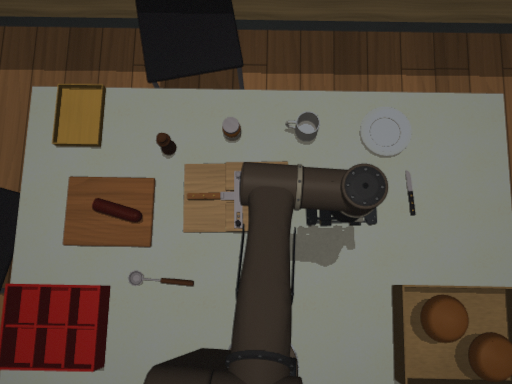

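The stud stands in the slot (top zoom (350,396)), the strap lies across the blade, and the bystanders are in place. One numeric check of flatness and the knife pose.

Run:
```python
from h import *
b=np.array([.5595,.0886]);a=np.radians(1.52);Ri=np.array([[np.cos(a),np.sin(a)],[-np.sin(a),np.cos(a)]])
s=load('et.png'); f=lambda p:(np.array(p)+.5)/6-.5+[180,150]
for n,p,z in[('handle ends',(44,278),.021),('',(243,274),.021),('knob',(348,440),.071),('slot up',(350,372),.035),('slot lo',(350,407),.035),('stud',(350,397),.04),('strap end',(350,127),.035)]: print(n,(Ri@(ray(s,f(p),z)[0,:2]-b)).round(4))
for nm in('et.png','e.png'):
    s=load(nm);W=world(s);q=(W[...,:2]-b)@Ri.T
    m=(abs(q[...,1])<.009)&(W[...,2]>.025)&(W[...,2]<.05)
    for lo in np.arange(-.045,.055,.02):
        k=m&(q[...,0]>lo)&(q[...,0]<lo+.02); print(nm,round(lo+.01,3),k.sum(),np.median(W[...,2][k]).round(4))
    for x in(-.05,.05):  # bed reference beside
        k=(abs(q[...,0]-x)<.02)&(abs(q[...,1]-.03)<.01);print(' bed',x,np.nanmedian(W[...,2][k]).round(4))
```

```text
handle ends [0.0018 0.176 ]
 [0.0032 0.0627]
knob [-0.0992 -0.0005]
slot up [-0.056   0.0007]
slot lo [-0.0758  0.0007]
stud [-0.0709  0.0004]
strap end [0.0852 0.0011]
et.png -0.035 28 0.0353
et.png -0.015 19 0.0356
et.png 0.005 18 0.0372
et.png 0.025 16 0.0352
et.png 0.045 20 0.0364
 bed -0.05 0.0298
 bed 0.05 0.0294
e.png -0.035 28 0.0355
e.png -0.015 35 0.0349
e.png 0.005 31 0.0346
e.png 0.025 33 0.0354
e.png 0.045 14 0.0358
 bed -0.05 0.03
 bed 0.05 0.0301
```

```bash
python3 -c "
from plant import ticket
print(ticket.close_job())"
```

```text
the job is handed in; nothing more can be done
None
```

The job is done and handed in. The carving knife lies flat in the groove with its handle on the step, and the strap lies flat across the blade with its slot over the second bolt. Both are released and the arm is parked well clear, finishing at about 25 s of the 62 s allowed.

I carried the knife over, lowered it until its height matched resting on the board, and let go. I then gripped the strap's knob, lifted the strap about 13 mm level, swung it round its loose bolt and lowered it over the second bolt.

Last checks, from the camera images before handing in (calibration good to about 2 mm):
- **Knife:** its grip point is at about x = 2–3 mm, y = 98 mm on the board. I last saw the tip inside the groove (scene view), at about y = -88 mm.
- **Strap:** its top face reads 35–37 mm along its length, so it lies flat on the 30 mm bed. The bolt stands inside the slot, centred to within 1 mm sideways.
- **Bystanders:** by eye in the final top view, none has moved. I did not measure them.

No check failed. The largest tool force I read was about 4 N.

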